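Spread a plate on the hand-cranked turntable and stop it at the pointer

ROBOT

A 7-joint arm with a two-finger parallel gripper is mounted at the origin on the work surface. World frame = base frame: x ahead of the robot, y to its left, z up, the work surface at z = 0. Lengths are in m, angles in rad, forces in N, time in s.
With the tool pointing down it reaches from about 0.425 to 0.875 m from the base axis. Payload 8.4 kg.
Tool frame: the origin (TCP) lies between the finger pads; the fingertips stand 22 mm ahead of it and the grasp point (between the pads) lies 3 mm ahead of it (bot.finger_overhang is the distance from the TCP to the fingertips, in m); z points along the fingers, y is the line along which they close (so a half turn about z gives the same grasp; the last joint's range is limited). The gripper opens to 87 mm and grips with 3 to 60 N. Pads are 19 mm wide; open, the fingers measure 117 mm over their backs; the gripper's body (75 mm by 190 mm) begins 51 mm behind the grasp point.
Start: joints at [1.159, 0.333, 0.04, 1.465, -0.013, 1.343, -0.059], TCP at [0.2, -0.618, 0.245] pointing down, gripper open.
Joint ranges: [-2.58, 2.58], [-0.38, 2.09], [-1.3, 1.39], [0.25, 2.4], [-1.5, 4.64], [0.08, 2.09], [-2.65, 2.65]. Speed limits (rad/s): [2.22, 2.22, 2.79, 2.79, 3.14, 3.14, 3.14].

INTERFACE

Orientations are given as a unit quaternion [x, y, z, w].
In Python, from bench import bot gives the robot as it stands.
- The arm moves only by the shell command python3 -m inch 'ROWS' [OPENING] [FORCE]. ROWS is JSON, one flat list of numbers, 4 for each row, row after row: the shift along the world's x, y, z scaled (see below), then the turn about the world's z scaled (see below). In form: [dx, dy, dz, roll, dx, dy, dz, roll, ...]. A call has 1 to 8 rows; each row shifts and turns the commanded pose from where the row before left it; what a row does not reach is not made up. The controller multiplies each number of a shift by 250 mm and each number of a turn by 30 degrees. A row lasts 1/12 s, in which the tool goes at most 41.7 mm and 7.16 degrees, less where a joint would pass 70% of its speed; a pose out of reach is approached as far as the arm can. A call with a number of a shift or a turn outside -1 to 1 is refused whole. A call with a gripper value outside its range is refused whole. OPENING is the closure, from -1 (fully open) to 1 (shut), set as the call begins (- or left out, the last holds). The fingers move at their own pace and stop on an object; FORCE is the grip in N (left out, the last holds). Time passes only in rows, so rows that do not move let the fingers close. It gives the time, the measured TCP pose, the force, the opening and the grip force at its end, in the units of the state.
- bot.get_state(): the state, without advancing time (a new reading comes with each control period).
- bot.get_image(name): name is "scene" or "top" or "wrist"; returns the picture (400x640x3 uint8, red, green, blue); there is no depth.
- bot.camera_info(name): a dict with "fx", "fy", "cx", "cy" (pixels), "R" (3x3) and "t" (3): a world point X has camera coordinates R X + t; the wrist camera has in their place "tool_from_camera" (4x4, takes a point from camera to tool coordinates, whose origin is the TCP and whose axes are the flange's). Camera axes: x right, y down, z forward; pixel columns grow to the right and rows downward; lengths in m; the calibration is good to about 2 mm. A picture is of the moment at which its call begins: read the wrist's pose just before it. camera_info takes no time and is no camera call.
- bot.close_job(): hands the job in; it is judged then, once.
Trained networks look in the newest picture that a camera, given by its name, has taken for a name from the list of things; names that differ only in an ending like _2 or _b are one class to them, and where a whole thing is asked for, a point or a joint stands for the part that bears it (a point fixed in the world has none). Each returns a list of dicts, best first, with "conf" (0 to 1); they miss things now and then, are a little off and sometimes report something else, mostly with a low value. They report only what shows in the picture. A call takes as long as a camera call.
- bot.trace(label, camera): "region" (400x640 bool, what is visible of it) and "uv" ([column, row] in pixels, amid what is visible of it).
The state is a dict: "clock": time; "qpos": joint angles; "dq": joint speeds; "joint_torque": joint torques, N m; "position": TCP position; "tcp_rot": TCP orientation; "ft_force": force on the tool from outside, world axes, zero at the start; "wrist_torque": the same for the moment, N m; "opening": finger opening in m; "grasp_force": force on a finger pad.
Only numpy, scipy, OpenCV 4.12 (cv2) and the standard library are available. Lean on these libraries where they do the work, as an engineer would, in place of code of your own. Each camera call takes 0.05 s, during which the arm holds its last target. There are 200 camera calls.

TASK

The spreader is already resting on the open agar plate. Using only the crank, turn the turntable, either way round, up to 20 turns a minute and keep it between 17 and 23 for 7 seconds without a break, never letting it race past 30; then bring it to a standstill with the black line on the turntable at the fixed pointer and let go of the crank. Do not touch the turntable, dish or spreader, and leave the other things on the bench where they are.

Things in the scene. Friction and masses are not known exactly. Their poses are not given: they have to be found in the camera images.
- base: White housing of a hand-cranked turntable for spreading agar plates, fixed to the bench, 240 mm (x) by 430 mm (y), top 55 mm high. Origin: centre of its underside, on the bench top. z up; +y runs from the crank's end to the turntable's end. All offsets below are in this frame.
- crank_axis (a point): Fixed point on the crank's upright axis, at [0, -120, 150] mm in the base frame, level with the middle of the crank's handle. The crank turns endlessly both ways, has about 0.0006 kg m2 with its handle and about 0.02 N m of dry friction, and stays where it is left.
- knob (a point): Point on the centre line of the crank's handle, 150 mm above the bench, 60 mm from the crank's axis. The handle is an upright black plastic sleeve, 28 mm in diameter, from 104 to 174 mm above the bench, free to spin on its pin, so it can be held from above without turning the gripper. The steel crank arm and hub under it reach up to 109 mm (hub cap 113 mm).
- crank (a joint): Angle of the crank in rad, without wrap; grows clockwise seen from above. At 0 the handle lies on the base's +x side of the crank's axis.
- turntable: Steel disc, radius 90 mm, top 74 mm above the bench, about 2 kg and 0.0080 kg m2 (0.75 to 1.3 times that). Origin on its upright axis at bench height, at [0, 100, 0] mm in the base frame. Its z is up; its one black line lies on its own -x side and is at the pointer when its axes are parallel to the base's. 20 turns a minute are 2.09 rad/s.
- table_axis (a point): Turntable's upright axis at the disc's top, [0, 100, 74] mm in the base frame. In the housing the crank drives the turntable 1:1, same direction, only through a fluid coupling that smooths the hand's jerks: torque on the turntable = about 0.010 N m s/rad x (crank speed - turntable speed).
- mark (a point): Point on the turntable's black radial line (8 mm wide, seen from 61 to 89 mm radius, just outside one of the three dish clips, on the disc's top), 82 mm from the axis.
- pointer (a point): Tip of the fixed steel pointer, 82 mm from the turntable's axis on the base's -x side, 4 mm above the disc.
- dish (a point): Open petri dish with agar, diameter 90 mm, 15 mm high, clipped on the middle of the turntable and turning with it; this point is the centre of its mouth, 89 mm above the bench.
- spreader_foot_mid (a point): Middle of the spreader's foot on the agar: a bent 6 mm rod with a brass weight, hinged on a post at [75, 175] mm in the base frame, top at 116 mm. Its rubbing holds the turntable back with a constant torque, nominally 0.011 N m (from half to about double): in steady running the turntable lags the crank by about 1.1 rad/s (0.5 to 2.4), and it stops soon after the crank stops.
- lid: The dish's clear lid, lying upside down beside the housing on its +x side; 94 mm in diameter, 12 mm high; origin under its centre. Leave it.
- pen: Marker pen, 135 mm long, 15 mm high, lying beside the housing on its -x side; origin under its middle. Leave it.
- dishes: Stack of four closed dishes, diameter 93 mm, 61 mm high; origin under its centre. Leave it.
- beaker: Open stainless beaker, diameter 74 mm, 85 mm high; origin under its centre. Leave it.
- tubes: Black tube rack, 70 x 110 mm, 67 mm high; origin under its centre. Leave it.
- jar: Glass jar with a glass lid, diameter 110 mm, 144 mm high; origin under its centre. Leave it.
- bottle: White plastic bottle, diameter 64 mm, 150 mm high; origin under its centre. Leave it.

How it is judged:
On the way:
1. the turntable turns at 17 to 23 turns a minute for 7 s without a break (angular speed of turntable between 1.78 and 2.41 rad/s), for 7 s.
At the end, for the whole second after the job is handed in: the turntable stands still (under 0.05 rad/s) with its black line within 12 mm of the pointer tip, measured level at the rim, and the crank stands still (under 0.1 rad/s) (horizontal distance between mark and pointer below 0.012 m and angular speed of turntable below 0.05 rad/s and velocity of joint crank between -0.1 and 0.1 rad/s); the robot touches nothing.
It fails at once if the turntable races past 30 turns a minute (angular speed of turntable above 3.14 rad/s).
It fails at once if the robot touches the turntable or dish (contact force between any of the fingers, the arm and turntable above 0.5 N).
It fails at once if the spreader is pushed or lifted off the agar (contact force between any of the fingers, the arm and spreader above 0.5 N or z of spreader_foot_mid in the frame of base above 0.094 m).
It fails at once if another thing on the bench is moved by more than 30 mm (distance of any of lid, pen, dishes, beaker, tubes, jar, bottle from where it was at the start of the episode above 0.03 m).
It also fails if it takes over 64 s, if anything falls off the work surface, if the arm or the gripper's body presses on something with over 40 N, if the wrist force passes 120 N, or if a joint passes its speed limit or range.

## Working session

There is one attempt and no reset: what is moved stays moved. The work goes in short steps, Python scripts to look and compute and a shell command to move; the robot and the scene stay as the last step left them, time stands still between calls to the robot, and variables do not carry over. Pictures are saved under pics/ and viewed, at most 10 in all, crops included, and the job is handed in when it is done.

```bash
ls; mkdir -p pics; python3 - <<'E'
from bench import bot
import cv2,numpy as np
s=bot.get_state();print({k:np.round(v,3).tolist() for k,v in s.items()})
a=bot.get_image("scene");b=bot.get_image("top")
cv2.imwrite("pics/a.png",np.vstack([a,b])[:,:,::-1][::1])
im=cv2.resize(np.vstack([a,b]),(480,600),interpolation=cv2.INTER_AREA)
cv2.imwrite("pics/top.png",b[:,:,::-1]);cv2.imwrite("pics/scene.png",a[:,:,::-1])
for n in("scene","top"):
  c=bot.camera_info(n);print(n,{k:np.round(v,4).tolist() for k,v in c.items()})
  for l in("knob","base","turntable","mark","pointer","dish"):
    r=bot.trace(l,n);print(l,[(np.round(d["uv"],1).tolist(),round(d["conf"],2),int(d["region"].sum())) for d in r[:2]])
E
```

```text
pics
{'clock': 0.0, 'qpos': [1.159, 0.334, 0.04, 1.466, -0.013, 1.343, -0.059], 'dq': [0.002, 0.0, -0.002, 0.0, 0.001, -0.0, -0.001], 'joint_torque': [-0.001, -65.636, 1.335, -40.379, -0.06, 0.045, 0.0], 'position': [0.2, -0.618, 0.244], 'tcp_rot': [0.988, 0.156, -0.0, -0.001], 'ft_force': [-0.499, -1.521, -0.253], 'wrist_torque': [0.01, -0.03, 0.014], 'grasp_force': 0.0, 'opening': 0.087}
scene {'fx': 499.6402, 'fy': 499.6402, 'cx': 318.023, 'cy': 207.8289, 'R': [[0.6632, 0.7483, 0.0151], [0.4185, -0.3541, -0.8363], [-0.6205, 0.561, -0.548]], 't': [-0.3731, -0.1238, 1.6635]}
knob [([248.5, 222.1], 0.9, 643), ([343.3, 227.1], 0.53, 2239)]
base [([302.0, 245.4], 0.74, 12146)]
turntable [([340.8, 226.5], 0.7, 2239), ([352.2, 290.1], 0.63, 987)]
mark [([342.7, 225.1], 0.81, 2269)]
pointer [([300.9, 243.1], 0.69, 12455)]
dish [([340.5, 223.1], 0.88, 2259)]
top {'fx': 394.1585, 'fy': 394.1585, 'cx': 324.2327, 'cy': 200.4923, 'R': [[-0.0182, -0.9997, 0.0159], [-0.9943, 0.0164, -0.1054], [0.1051, -0.0177, -0.9943]], 't': [0.0144, 0.5173, 1.0733]}
knob [([382.2, 206.3], 0.65, 414)]
base [([340.3, 187.0], 0.95, 13574)]
turntable [([303.8, 171.8], 0.95, 3352)]
mark [([306.2, 173.9], 0.77, 3318)]
pointer [([341.8, 188.8], 0.84, 13857)]
dish [([308.1, 174.2], 0.85, 3290)]
```

View pics/top.png

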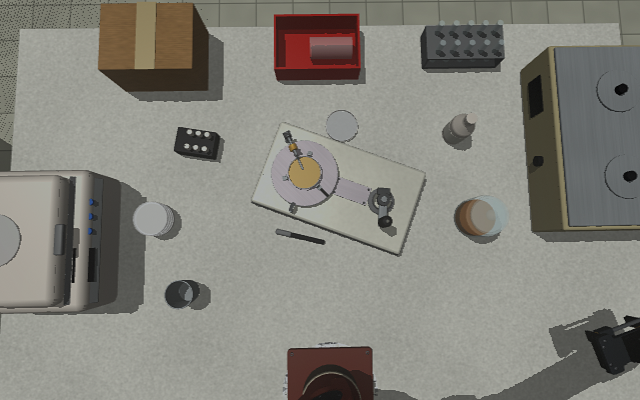

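View pics/scene.png

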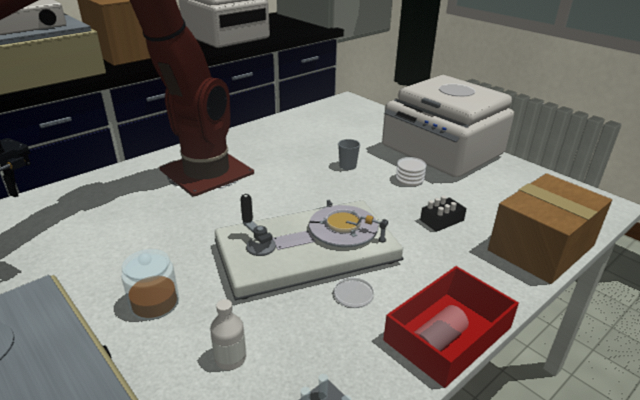

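The top view shows the base tilted, with its turntable near (304,172), crank hub near (381,200) and handle near (385,221). The pointer post is near (293,208). The scene view shows the handle at (247,208).

```bash
cat > h.py <<'E'
from bench import bot
import cv2,numpy as np
from scipy.optimize import least_squares
C={n:bot.camera_info(n) for n in("scene","top")}
def proj(X,n):
    c=C[n];p=np.atleast_2d(X)@np.array(c["R"]).T+c["t"]
    return np.c_[c["fx"]*p[:,0]/p[:,2]+c["cx"],c["fy"]*p[:,1]/p[:,2]+c["cy"]]
def back(uv,z,n):
    c=C[n];R=np.array(c["R"]);o=-R.T@np.array(c["t"])
    d=R.T@[(uv[0]-c["cx"])/c["fx"],(uv[1]-c["cy"])/c["fy"],1];return o+d*(z-o[2])/d[2]
def tri(a,b):
    return least_squares(lambda X:np.r_[proj(X,"scene")[0]-a,proj(X,"top")[0]-b],[.5,-.1,.1])
E
python3 - <<'E'
from h import *
t=bot.get_image("top");s=bot.get_image("scene")
R={n:{l:bot.trace(l,n)[0] for l in("base","knob","dish","turntable")} for n in C}
reg={n:R[n]["base"]["region"] for n in C}
for n in C:
  m=np.zeros((400,640),bool)
  for l in R[n]:
    m|=R[n][l]["region"]
  k=R[n]["knob"]["region"];v,u=np.where(k);print(n,"knob bbox",u.min(),u.max(),v.min(),v.max())
  reg[n]=m
# base: corners of the top (z=.055) 
m=cv2.morphologyEx(reg["top"].astype(np.uint8),cv2.MORPH_OPEN,np.ones((9,9)))
cs=max(cv2.findContours(m,0,2)[0],key=cv2.contourArea)
P=np.array([back(p[0],.055,"top")[:2] for p in cs],np.float32)
r=cv2.minAreaRect(P);print("rect",r)
k=tri(R["scene"]["knob"]["uv"],R["top"]["knob"]["uv"]);print("knob",k.x,k.fun)
d=tri(R["scene"]["dish"]["uv"],R["top"]["dish"]["uv"]);print("dish",d.x,d.fun)
a=cv2.resize(t[110:260,240:440],(800,600),interpolation=cv2.INTER_CUBIC)
cv2.imwrite("pics/c1.png",a[:,:,::-1])
a=cv2.resize(s[180:310,200:410],(800,495),interpolation=cv2.INTER_CUBIC)
cv2.imwrite("pics/c2.png",a[:,:,::-1])
E
```

```text
Traceback (most recent call last):
IndexError: list index out of range
```

```bash
cat >> h.py <<'E'
def trace(l,n,k=6):
    for _ in range(k):
        r=bot.trace(l,n)
        if r and r[0]["conf"]>.5:return r[0]
        bot.get_image(n)
E
python3 - <<'E'
from h import *
t=bot.get_image("top");s=bot.get_image("scene")
R={n:{l:trace(l,n) for l in("base","knob","dish","turntable")} for n in C}
reg={}
for n in C:
  m=np.zeros((400,640),bool)
  for l in R[n]:
    if R[n][l] is None: print("miss",n,l);continue
    v,u=np.where(R[n][l]["region"]);print(n,l,np.round(R[n][l]["uv"],1),"bbox",u.min(),u.max(),v.min(),v.max())
    m|=R[n][l]["region"]
  reg[n]=m
m=cv2.morphologyEx(reg["top"].astype(np.uint8),cv2.MORPH_OPEN,np.ones((9,9)))
cs=max(cv2.findContours(m,0,2)[0],key=cv2.contourArea)
P=np.array([back(p[0],.055,"top")[:2] for p in cs],np.float32)
r=cv2.minAreaRect(P);print("rect",r)
k=tri(R["scene"]["knob"]["uv"],R["top"]["knob"]["uv"]);print("knob",k.x,k.fun)
d=tri(R["scene"]["dish"]["uv"],R["top"]["dish"]["uv"]);print("dish",d.x,d.fun)
a=cv2.resize(t[110:260,240:440],(800,600),interpolation=cv2.INTER_CUBIC)
cv2.imwrite("pics/c1.png",a[:,:,::-1])
a=cv2.resize(s[180:310,200:410],(800,495),interpolation=cv2.INTER_CUBIC)
cv2.imwrite("pics/c2.png",a[:,:,::-1])
E
```

```text
scene base [303.1 248.4] bbox 215 403 194 299
scene knob [252.5 223.4] bbox 241 272 195 242
scene dish [339.3 225.6] bbox 310 377 205 246
scene turntable [342.6 227.8] bbox 309 378 205 246
top base [343.3 191.3] bbox 252 425 122 254
top knob [386.2 206.4] bbox 377 391 188 227
top dish [306.7 174.3] bbox 272 337 141 205
top turntable [305.  172.1] bbox 272 336 141 204
rect ((0.5510066747665405, -0.034247130155563354), (0.4273935854434967, 0.24189883470535278), 69.07369995117188)
knob [ 0.49048782 -0.15130523  0.11645397] [-0.22702231 -0.00879553 -0.19718779 -0.13769329]
dish [0.58516546 0.05223534 0.06778068] [ 0.0095227  -0.00108173  0.00773092  0.0063459 ]
```

View pics/c1.png

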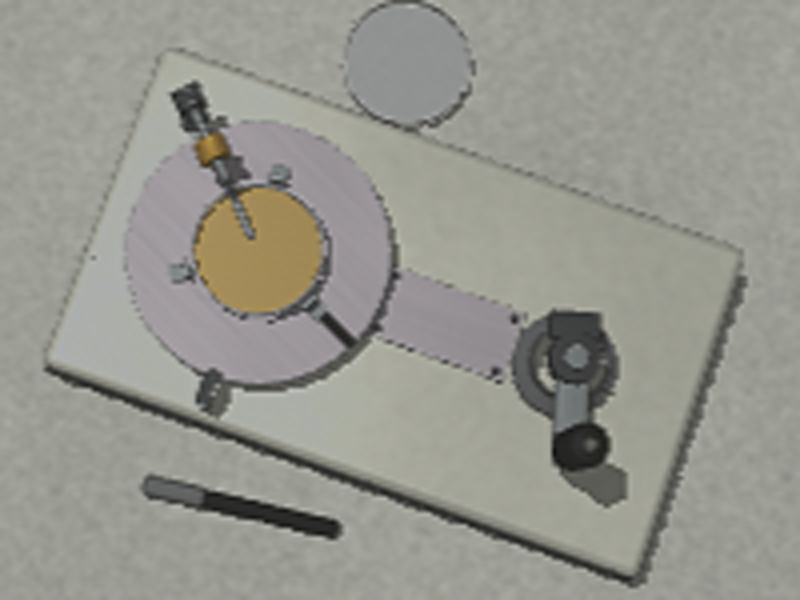

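View pics/c2.png

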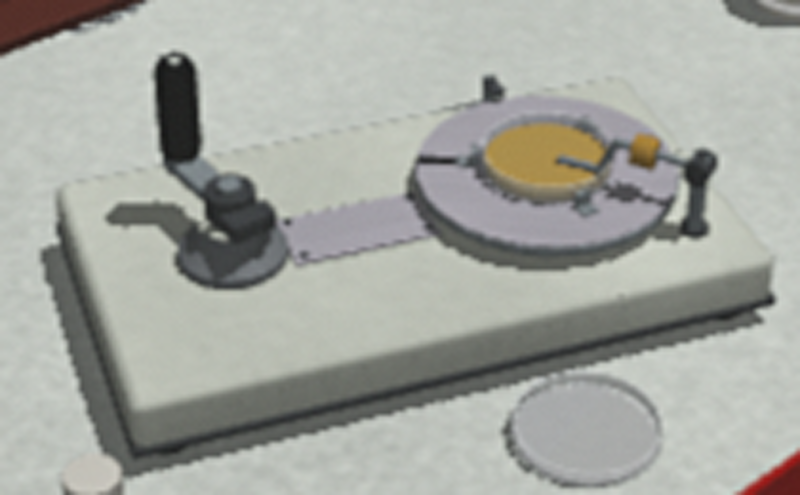

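The crops show the pointer at c1 (213,390), the black line running c1 (315,305) to (350,340), and the handle at c1 (582,445). In c2 the handle runs (176,58) to (182,155). Next I segment the handle and fit the base pose.

```bash
cat >> h.py <<'E'
def ax(p): # base pose -> function base pt -> world
    x,y,a=p;R=np.array([[np.cos(a),-np.sin(a),0],[np.sin(a),np.cos(a),0],[0,0,1]])
    return lambda X:np.atleast_2d(X)@R.T+[x,y,0]
E
python3 - <<'E'
from h import *
I={n:cv2.imread(f"pics/{n}.png").max(2) for n in C}
uv={}
for n,(u0,u1,v0,v1) in {"scene":(236,258,190,226),"top":(376,396,213,230)}.items():
  m=(I[n][v0:v1,u0:u1]<62).astype(np.uint8)
  k,l,st,c=cv2.connectedComponentsWithStats(m);i=1+st[1:,4].argmax();uv[n]=c[i]+[u0,v0];print(n,st[i],uv[n])
k=tri(uv["scene"],uv["top"]);print("handle mid",k.x,k.fun)
# base fit: top-face corners (top view) + disc centres
cor=np.array([[170,50],[742,252],[636,582],[46,362]])/4+[240,110]
bc=np.array([[.12,.215,.055],[.12,-.215,.055],[-.12,-.215,.055],[-.12,.215,.055]])
dc=[0,.1,.074]
def f(p):
  B=ax(p);return np.r_[(proj(B(bc),"top")-cor).ravel(),3*(proj(B(dc),"top")[0]-[304.9,173.2]),3*(proj(B(dc),"scene")[0]-[343.5,225.8])]
s=least_squares(f,[.551,-.034,-.365]);print("base",s.x,np.round(s.fun,1))
B=ax(s.x);print("crank axis",B([0,-.12,.15]),"table",B(dc),"pointer",B([-.082,.1,.078]))
d=k.x-B([0,-.12,.15])[0];print("r",np.hypot(*d[:2]),"world ang",np.degrees(np.arctan2(d[1],d[0])))
print("proj handle top/scene check",proj(B(bc),"scene"))
for n in C: print(n,"ptr",proj(B([-.082,.1,.078]),n), "axis",proj(B([0,-.12,.113]),n))
E
```

```text
scene [  5   5  11  28 255] [246.17647059 208.75294118]
top [  2   2  14  13 127] [384.38582677 221.31496063]
handle mid [ 0.45155203 -0.14182836  0.13537624] [-0.37642514 -0.01935886 -0.31592732 -0.21756793]
base [ 0.55412301 -0.03595278 -0.37257559] [-1.1 -3.5  2.  -0.6 -0.  -0.6 -1.8 -1.  -0.4 -3.7 -3.8 -5.9]
crank axis [[ 0.51044114 -0.14771992  0.15      ]] table [[0.59052456 0.05718651 0.074     ]] pointer [[0.51415034 0.08703578 0.078     ]]
r 0.059183086993986174 world ang 174.2868536113077
proj handle top/scene check [[403.28427656 247.73924608]
 [231.72790423 286.60154178]
 [212.33151695 227.35748947]
 [363.05491489 198.90197019]]
scene ptr [[330.66391763 206.1202275 ]] axis [[258.40314814 227.6453905 ]]
top ptr [[293.86807127 200.21017247]] axis [[384.12000079 198.70784783]]
```

```bash
python3 -m inch '[0.067,0.127,0,0,0.067,0.127,0,0,0.067,0.127,0,0,0.067,0.127,0,0,0.067,0.127,0,0,0.067,0.127,0,0,0.067,0.127,0,0,0.067,0.127,0,0]' -1 && python3 -m inch '[0.067,0.127,0,0,0.067,0.127,0,0,0.067,0.127,0,0,0.067,0.127,0,0,0.067,0.127,0,0,0.067,0.127,0,0,0,0,0,0,0,0,0,0]'
python3 - <<'E'
from h import *
s=bot.get_state();w=bot.get_image("wrist");c=bot.camera_info("wrist")
print(s["clock"],s["position"],s["tcp_rot"]);print({k:np.round(v,4).tolist() for k,v in c.items()})
cv2.imwrite("pics/w1.png",w[:,:,::-1])
b=bot.get_image("scene");cv2.imwrite("pics/s2.png",b[:,:,::-1]);b=bot.get_image("top");cv2.imwrite("pics/t2.png",b[:,:,::-1])
E
```

```text
clock: 2.37
position: [0.3345, -0.3628, 0.2448]
tcp_rot: [0.988, 0.156, 0.0, 0.0]
ft_force: [1.4, 0.1, -0.2]
opening: 0.0868
grasp_force: 0.0
clock: 3.03
position: [0.4353, -0.1721, 0.2448]
tcp_rot: [0.987, 0.158, 0.0, 0.0]
ft_force: [-0.6, -0.5, 0.0]
opening: 0.0869
grasp_force: 0.0
3.0333 [ 0.43533211 -0.17205978  0.24479058] [9.87450143e-01 1.57930854e-01 2.05978461e-04 1.36008429e-04]
{'fx': 281.9893, 'fy': 281.9893, 'cx': 317.1816, 'cy': 200.3737, 'tool_from_camera': [[-0.0008, -0.9606, -0.278, 0.0763], [1.0, -0.001, 0.0006, -0.0002], [-0.0009, -0.278, 0.9606, -0.1411], [0.0, 0.0, 0.0, 1.0]]}
```

View pics/w1.png

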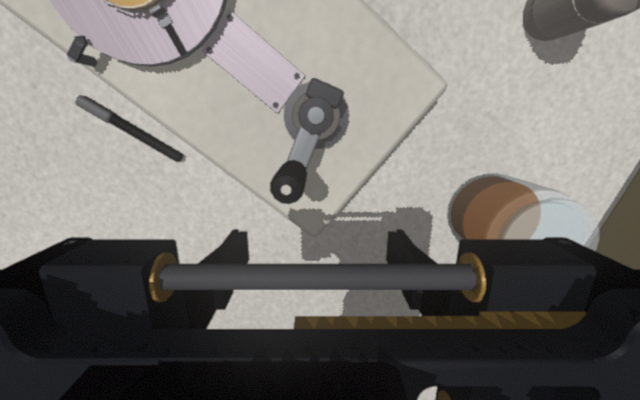

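The wrist view shows the handle's top at (286,188), hub cap at (316,115), pointer near (80,48) and the black line (165,20) to (185,52).

```bash
cat >> h.py <<'E'
from scipy.spatial.transform import Rotation as Ro
W=bot.camera_info("wrist")
def wback(uv,z,pos,q):
    T=np.array(W["tool_from_camera"]);R=Ro.from_quat(q).as_matrix()
    o=R@T[:3,3]+pos;d=R@T[:3,:3]@[(uv[0]-W["cx"])/W["fx"],(uv[1]-W["cy"])/W["fy"],1]
    return o+d*(z-o[2])/d[2]
E
python3 - <<'E'
from h import *
p=[ 0.43533211,-0.17205978,0.24479058];q=[.98745,.15793,.0002,.00014]
h=wback((286.5,188.5),.174,p,q);c=wback((316,115.5),.113,p,q);print(h,c,np.hypot(*(h-c)[:2]))
print("corner",wback((446,86),.055,p,q),ax([.5541,-.036,-.3726])([.12,-.215,.055]))
print("ptr",wback((82,45),.078,p,q))
E
```

```text
[ 0.45129725 -0.14183448  0.174     ] [ 0.51032985 -0.14637908  0.113     ] 0.059207268267112374
corner [ 0.58451526 -0.27159004  0.055     ] [[ 0.58759785 -0.27993215  0.055     ]]
ptr [0.5022164  0.09216883 0.078     ]
```

```bash
python3 -m inch '[0.033,0.061,0,0,0.032,0.060,0,0,0,0,-0.122,0,0,0,-0.122,0,0,0,-0.122,0,0,0,0,0]' -1 20 && python3 -m inch '[0,0,0,0,0,0,0,0,0,0,0,0,0,0,0,0,0,0,0,0,0,0,0,0]' 1 20
python3 - <<'E'
from h import *
s=bot.get_state();print(s["clock"],s["position"],s["opening"],s["grasp_force"],s["ft_force"],s["wrist_torque"])
w=bot.get_image("scene");t=bot.get_image("top")
cv2.imwrite("pics/b.png",cv2.resize(np.vstack([w[150:320,180:440],t[110:280,220:480]]),(780,1020))[::1,:,::-1][:,:].copy() if 0 else np.hstack([cv2.resize(w[170:310,200:410],(400,267)),cv2.resize(t[110:260,220:440],(400,267))])[:,:,::-1])
E
```

```text
clock: 3.68
position: [0.447, -0.1442, 0.148]
tcp_rot: [0.988, 0.155, -0.004, -0.002]
ft_force: [-1.4, 0.1, 0.0]
opening: 0.087
grasp_force: 0.0
clock: 4.18
position: [0.4512, -0.1439, 0.1539]
tcp_rot: [0.988, 0.156, 0.001, 0.0]
ft_force: [-0.3, 0.4, -1.0]
opening: 0.0548
grasp_force: 0.0
4.1833 [ 0.4511594  -0.14387424  0.15389226] 0.054801458310837665 0.0 [-0.31458437  0.38206751 -1.01475687] [-0.04216542  0.01227509  0.00575656]
```

View pics/b.png

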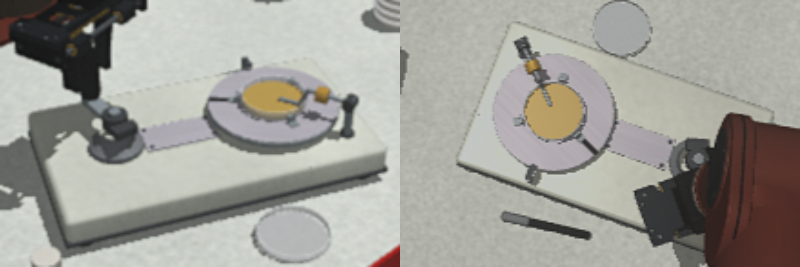

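The gripper is around the handle without touching it, and the turntable stays visible in both views. Next I finish closing, set up the line tracker and work out the circle rows.

```bash
python3 -m inch '[0,0,0,0,0,0,0,0,0,0,0,0,0,0,0,0,0,0,0,0,0,0,0,0]' 1 20
cat >> h.py <<'E'
from scipy.ndimage import map_coordinates
YAW=-.3726;A=np.array([.5103,-.1464]);TC=A+.22*np.array([-np.sin(YAW),np.cos(YAW)])
TH=np.radians(np.arange(0,360,1.));RR=np.arange(.066,.0861,.002)
def prof(im,n):
    X=np.array([[TC[0]+r*np.cos(t),TC[1]+r*np.sin(t),.074] for t in TH for r in RR])
    p=proj(X,n);g=im.max(2).astype(float)
    v=map_coordinates(g,[p[:,1],p[:,0]],order=1).reshape(len(TH),-1)
    d=np.clip(np.median(v)-v.mean(1),0,None);d=np.convolve(np.r_[d[-3:],d,d[:3]],np.ones(7)/7,"valid")
    return d/d.max()
def mark(ims):  # base-frame angle in deg relative to the pointer (0 = at pointer), ccw seen from above
    d=np.prod([prof(im,n)+.05 for n,im in ims.items()],0);i=d.argmax()
    k=np.arange(i-6,i+7);w=d.take(k,mode="wrap");a=(w*k).sum()/w.sum()
    return (a-np.degrees(YAW)-180+180)%360-180, d.max()
def log():
    import json
    s=bot.get_state();im={n:bot.get_image(n) for n in C};m=mark(im)
    p=s["position"]-np.r_[A,0];r={"t":round(float(s["clock"]),3),"crank":round(float(np.degrees(np.arctan2(p[1],p[0]))),1),"r":round(float(np.hypot(*p[:2])),4),"mark":round(float(m[0]),1),"q":round(float(m[1]),2),"f":np.round(s["ft_force"],1).tolist(),"g":round(float(s["grasp_force"]),1),"z":round(float(p[2]),4)}
    print(json.dumps(r));open("log.txt","a").write(json.dumps(r)+"\n")
if __name__=="__main__": log()
E
python3 - <<'E'
from h import *
log()
for n in C:
  im=cv2.imread(f"pics/{n}.png");print(n,mark({n:im}),"both:",mark({m:cv2.imread(f"pics/{m}.png") for m in C}))
s=bot.get_state();print(s["position"],s["opening"])
p=s["position"][:2]-A;f0=np.arctan2(p[1],p[0])
for sg in(1,-1):
  ph=f0+sg*np.radians(15)*np.arange(25);X=.0595/.25*np.c_[np.cos(ph),np.sin(ph)];X=np.round(X,3);D=np.diff(X,axis=0)
  for k in range(0,24,8): print(sg,",".join(f"{a:.3f},{b:.3f},0,0" for a,b in D[k:k+8]))
E
```

```text
clock: 4.78
position: [0.4507, -0.1436, 0.153]
tcp_rot: [0.988, 0.156, -0.0, -0.0]
ft_force: [-0.2, 0.5, 1.2]
opening: 0.0272
grasp_force: 20.0
{"t": 4.783, "crank": 177.4, "r": 0.0597, "mark": 64.4, "q": 1.1, "f": [-0.2, 0.5, 1.2], "g": 20.0, "z": 0.153}
scene (np.float64(64.35279566660853), np.float64(1.05)) both: (np.float64(64.46965796988664), np.float64(1.1025))
top (np.float64(64.51320246397822), np.float64(1.05)) both: (np.float64(64.46965796988664), np.float64(1.1025))
[ 0.4507098  -0.14365972  0.15303555] 0.02728336683697711
1 0.006,-0.062,0,0,0.021,-0.058,0,0,0.035,-0.051,0,0,0.048,-0.040,0,0,0.056,-0.027,0,0,0.061,-0.011,0,0,0.062,0.006,0,0,0.058,0.021,0,0
1 0.051,0.035,0,0,0.040,0.048,0,0,0.027,0.056,0,0,0.011,0.061,0,0,-0.006,0.062,0,0,-0.021,0.058,0,0,-0.035,0.051,0,0,-0.048,0.040,0,0
1 -0.056,0.027,0,0,-0.061,0.011,0,0,-0.062,-0.006,0,0,-0.058,-0.021,0,0,-0.051,-0.035,0,0,-0.040,-0.048,0,0,-0.027,-0.056,0,0,-0.011,-0.061,0,0
-1 0.011,0.061,0,0,0.027,0.056,0,0,0.040,0.048,0,0,0.051,0.035,0,0,0.058,0.021,0,0,0.062,0.006,0,0,0.061,-0.011,0,0,0.056,-0.027,0,0
-1 0.048,-0.040,0,0,0.035,-0.051,0,0,0.021,-0.058,0,0,0.006,-0.062,0,0,-0.011,-0.061,0,0,-0.027,-0.056,0,0,-0.040,-0.048,0,0,-0.051,-0.035,0,0
-1 -0.058,-0.021,0,0,-0.062,-0.006,0,0,-0.061,0.011,0,0,-0.056,0.027,0,0,-0.048,0.040,0,0,-0.035,0.051,0,0,-0.021,0.058,0,0,-0.006,0.062,0,0
```

```bash
python3 -m inch '[0.002,-0.031,0,0,0.004,-0.031,0,0,0.021,-0.058,0,0,0.035,-0.051,0,0,0.048,-0.040,0,0,0.056,-0.027,0,0,0.061,-0.011,0,0,0.062,0.006,0,0]' | grep -v rot
python3 h.py
python3 -m inch '[0.058,0.021,0,0]' | grep -v rot
python3 -m inch '[0.051,0.035,0,0,0.040,0.048,0,0,0.027,0.056,0,0,0.011,0.061,0,0,-0.006,0.062,0,0,-0.021,0.058,0,0,-0.035,0.051,0,0,-0.048,0.040,0,0]' | grep -v rot
python3 h.py
```

```text
clock: 5.55
position: [0.5243, -0.2047, 0.153]
ft_force: [-4.1, 11.2, 7.4]
opening: 0.0272
grasp_force: 20.0
{"t": 5.55, "crank": -76.5, "r": 0.06, "mark": 76.9, "q": 1.0, "f": [-4.1, 11.2, 7.4], "g": 20.0, "z": 0.153}
clock: 5.73
position: [0.5367, -0.2003, 0.153]
ft_force: [-6.0, 8.7, 6.4]
opening: 0.0273
grasp_force: 20.0
clock: 6.4
position: [0.543, -0.0954, 0.153]
ft_force: [0.9, 0.4, 1.2]
opening: 0.0273
grasp_force: 20.0
{"t": 6.4, "crank": 57.3, "r": 0.0606, "mark": 107.9, "q": 0.94, "f": [0.9, 0.4, 1.2], "g": 20.0, "z": 0.153}
```

```bash

python3 -m inch '[-0.056,0.027,0,0,-0.061,0.011,0,0,-0.062,-0.006,0,0,-0.058,-0.021,0,0,-0.051,-0.035,0,0,-0.040,-0.048,0,0,-0.027,-0.056,0,0,-0.011,-0.061,0,0]' | grep for
python3 -m inch '[0.006,-0.062,0,0,0.021,-0.058,0,0,0.035,-0.051,0,0,0.048,-0.040,0,0,0.056,-0.027,0,0,0.061,-0.011,0,0,0.062,0.006,0,0,0.058,0.021,0,0]' | grep for
python3 h.py
python3 -m inch '[0.051,0.035,0,0,0.040,0.048,0,0,0.027,0.056,0,0,0.011,0.061,0,0,-0.006,0.062,0,0,-0.021,0.058,0,0,-0.035,0.051,0,0,-0.048,0.040,0,0]' | grep for
python3 h.py
python3 -m inch '[-0.056,0.027,0,0,-0.061,0.011,0,0,-0.062,-0.006,0,0,-0.058,-0.021,0,0,-0.051,-0.035,0,0,-0.040,-0.048,0,0,-0.027,-0.056,0,0,-0.011,-0.061,0,0]' | grep for
python3 h.py
```

```text
ft_force: [8.7, 0.5, -5.7]
grasp_force: 20.0
ft_force: [-6.0, 8.0, 7.3]
grasp_force: 20.0
{"t": 7.833, "crank": -62.6, "r": 0.06, "mark": -168.3, "q": 0.99, "f": [-6.0, 8.0, 7.3], "g": 20.0, "z": 0.153}
ft_force: [3.1, 3.1, 1.2]
grasp_force: 20.0
{"t": 8.6, "crank": 57.0, "r": 0.0605, "mark": -124.2, "q": 0.89, "f": [3.1, 3.1, 1.2], "g": 20.0, "z": 0.1531}
ft_force: [11.6, -0.4, -8.3]
grasp_force: 20.0
{"t": 9.367, "crank": 179.2, "r": 0.0601, "mark": -78.5, "q": 0.62, "f": [11.6, -0.4, -8.3], "g": 20.0, "z": 0.1531}
```

```bash
cat >> h.py <<'E'
def log1(n="scene"):
    s=bot.get_state();m=mark({n:bot.get_image(n)});p=s["position"][:2]-A
    print(round(float(s["clock"]),3),"crank",round(float(np.degrees(np.arctan2(p[1],p[0]))),1),"mark",np.round(m,2),s["ft_force"].round(1) if hasattr(s["ft_force"],"round") else s["ft_force"])
E
python3 - <<'E'
from h import *
ph=np.radians(177.3+18*np.arange(41));X=np.round(.0594/.25*np.c_[np.cos(ph),np.sin(ph)],3);D=np.diff(X,axis=0)
for k in range(0,40,8): print(",".join(f"{a:.3f},{b:.3f},0,0" for a,b in D[k:k+8]))
E
```

```text
0.008,-0.074,0,0,0.030,-0.067,0,0,0.050,-0.055,0,0,0.065,-0.037,0,0,0.073,-0.015,0,0,0.074,0.008,0,0,0.067,0.030,0,0,0.055,0.050,0,0
0.037,0.065,0,0,0.015,0.073,0,0,-0.008,0.074,0,0,-0.030,0.067,0,0,-0.050,0.055,0,0,-0.065,0.037,0,0,-0.073,0.015,0,0,-0.074,-0.008,0,0
-0.067,-0.030,0,0,-0.055,-0.050,0,0,-0.037,-0.065,0,0,-0.015,-0.073,0,0,0.008,-0.074,0,0,0.030,-0.067,0,0,0.050,-0.055,0,0,0.065,-0.037,0,0
0.073,-0.015,0,0,0.074,0.008,0,0,0.067,0.030,0,0,0.055,0.050,0,0,0.037,0.065,0,0,0.015,0.073,0,0,-0.008,0.074,0,0,-0.030,0.067,0,0
-0.050,0.055,0,0,-0.065,0.037,0,0,-0.073,0.015,0,0,-0.074,-0.008,0,0,-0.067,-0.030,0,0,-0.055,-0.050,0,0,-0.037,-0.065,0,0,-0.015,-0.073,0,0
```

```bash
L='from h import *;log1()'
python3 -m inch '[0.008,-0.074,0,0,0.030,-0.067,0,0,0.050,-0.055,0,0,0.065,-0.037,0,0,0.073,-0.015,0,0,0.074,0.008,0,0,0.067,0.030,0,0,0.055,0.050,0,0]' | grep for
python3 -m inch '[0.037,0.065,0,0,0.015,0.073,0,0,-0.008,0.074,0,0,-0.030,0.067,0,0,-0.050,0.055,0,0,-0.065,0.037,0,0,-0.073,0.015,0,0,-0.074,-0.008,0,0]' | grep for
python3 -c "$L"
python3 -m inch '[-0.067,-0.030,0,0,-0.055,-0.050,0,0,-0.037,-0.065,0,0,-0.015,-0.073,0,0,0.008,-0.074,0,0,0.030,-0.067,0,0,0.050,-0.055,0,0,0.065,-0.037,0,0]' | grep for
python3 -m inch '[0.073,-0.015,0,0,0.074,0.008,0,0,0.067,0.030,0,0,0.055,0.050,0,0,0.037,0.065,0,0,0.015,0.073,0,0,-0.008,0.074,0,0,-0.030,0.067,0,0]' | grep for
python3 -c "$L"
python3 -m inch '[-0.050,0.055,0,0,-0.065,0.037,0,0,-0.073,0.015,0,0,-0.074,-0.008,0,0,-0.067,-0.030,0,0,-0.055,-0.050,0,0,-0.037,-0.065,0,0,-0.015,-0.073,0,0]' | grep for
python3 -c "$L"
```

```text
ft_force: [-7.3, 4.1, 7.2]
grasp_force: 20.0
ft_force: [1.1, -2.6, 2.6]
grasp_force: 20.0
10.8 crank 105.9 mark [26.6   1.05] [ 1.1 -2.6  2.6]
ft_force: [4.8, 15.5, 2.7]
grasp_force: 20.0
ft_force: [2.3, 0.8, 1.2]
grasp_force: 20.0
12.183 crank 32.2 mark [168.36   1.05] [2.3 0.8 1.2]
ft_force: [13.5, 0.7, -9.2]
grasp_force: 20.0
12.9 crank 179.2 mark [-116.49    1.05] [13.5  0.7 -9.2]
```

```bash

python3 -m inch '[0.008,-0.074,0,0,0.030,-0.067,0,0,0.050,-0.055,0,0,0.065,-0.037,0,0,0.073,-0.015,0,0,0.074,0.008,0,0,0.067,0.030,0,0,0.055,0.050,0,0]' | grep ft_
python3 -m inch '[0.037,0.065,0,0,0.015,0.073,0,0,-0.008,0.074,0,0,-0.030,0.067,0,0,-0.050,0.055,0,0,-0.065,0.037,0,0,-0.073,0.015,0,0,-0.074,-0.008,0,0]' | grep ft_
python3 -m inch '[-0.067,-0.030,0,0,-0.055,-0.050,0,0,-0.037,-0.065,0,0,-0.015,-0.073,0,0,0.008,-0.074,0,0,0.030,-0.067,0,0,0.050,-0.055,0,0,0.065,-0.037,0,0]' | grep ft_
python3 -m inch '[0.073,-0.015,0,0,0.074,0.008,0,0,0.067,0.030,0,0,0.055,0.050,0,0,0.037,0.065,0,0,0.015,0.073,0,0,-0.008,0.074,0,0,-0.030,0.067,0,0]' | grep ft_
python3 -m inch '[-0.050,0.055,0,0,-0.065,0.037,0,0,-0.073,0.015,0,0,-0.074,-0.008,0,0,-0.067,-0.030,0,0,-0.055,-0.050,0,0,-0.037,-0.065,0,0,-0.015,-0.073,0,0]' | grep ft_
python3 -m inch '[0.008,-0.074,0,0,0.030,-0.067,0,0,0.050,-0.055,0,0,0.065,-0.037,0,0,0.073,-0.015,0,0,0.074,0.008,0,0,0.067,0.030,0,0,0.055,0.050,0,0]' | grep ft_
python3 -m inch '[0.037,0.065,0,0,0.015,0.073,0,0,-0.008,0.074,0,0,-0.030,0.067,0,0,-0.050,0.055,0,0,-0.065,0.037,0,0,-0.073,0.015,0,0,-0.074,-0.008,0,0]' | grep ft_
python3 -m inch '[-0.067,-0.030,0,0,-0.055,-0.050,0,0,-0.037,-0.065,0,0,-0.015,-0.073,0,0,0.008,-0.074,0,0,0.030,-0.067,0,0,0.050,-0.055,0,0,0.065,-0.037,0,0]' | grep ft_
python3 -m inch '[0.073,-0.015,0,0,0.074,0.008,0,0,0.067,0.030,0,0,0.055,0.050,0,0,0.037,0.065,0,0,0.015,0.073,0,0,-0.008,0.074,0,0,-0.030,0.067,0,0]' | grep ft_
python3 -m inch '[-0.050,0.055,0,0,-0.065,0.037,0,0,-0.073,0.015,0,0,-0.074,-0.008,0,0,-0.067,-0.030,0,0,-0.055,-0.050,0,0,-0.037,-0.065,0,0,-0.015,-0.073,0,0]' | grep ft_
python3 -m inch '[0.008,-0.074,0,0,0.030,-0.067,0,0,0.050,-0.055,0,0,0.065,-0.037,0,0,0.073,-0.015,0,0,0.074,0.008,0,0,0.067,0.030,0,0,0.055,0.050,0,0]' | grep ft_
python3 -m inch '[0.037,0.065,0,0,0.015,0.073,0,0,-0.008,0.074,0,0,-0.030,0.067,0,0,-0.050,0.055,0,0,-0.065,0.037,0,0,-0.073,0.015,0,0,-0.074,-0.008,0,0]' | grep ft_
python3 -m inch '[-0.067,-0.030,0,0,-0.055,-0.050,0,0,-0.037,-0.065,0,0,-0.015,-0.073,0,0,0.008,-0.074,0,0,0.030,-0.067,0,0,0.050,-0.055,0,0,0.065,-0.037,0,0]'
python3 -c 'from h import *;log1()'
```

```text
ft_force: [-7.9, 5.5, 8.6]
ft_force: [0.2, -2.5, 3.5]
ft_force: [3.7, 15.0, 3.2]
ft_force: [0.9, -0.1, 1.7]
ft_force: [13.5, -0.3, -8.1]
ft_force: [-8.6, 6.2, 8.9]
ft_force: [1.6, -1.9, 2.7]
ft_force: [4.5, 14.3, 1.8]
ft_force: [1.5, 1.0, 1.8]
ft_force: [12.7, 0.7, -8.3]
ft_force: [-7.6, 5.1, 8.1]
ft_force: [1.3, -2.4, 3.9]
clock: 21.62
position: [0.4895, -0.2028, 0.1531]
tcp_rot: [0.988, 0.155, 0.001, -0.001]
ft_force: [5.6, 15.3, 3.0]
opening: 0.0272
grasp_force: 20.0
21.617 crank -110.2 mark [146.02   1.05] [ 5.6 15.3  3. ]
```

```bash
cat > m.py <<'E'
import numpy as np
from scipy.optimize import least_squares
r=1/12
seg=[(2,7.5),(6,15),(.1,0),(9,15),(.1,0),(16,15),(.1,0),(8,15),(.1,0),(8,15),(.1,0),(16,18),(.05,0),(16,18),(.05,0),(8,18),(.05,0),(104,18),(.05,0)]
def crank(seg,dt=1/240):
    return np.concatenate([np.full(round((n*r if n>=1 else n)/dt),np.radians(d)/r if d else 0.) for n,d in seg])
def sim(w,tau,lag,d,w0=0.,dt=1/240):
    # crank speed smoothed by the arm's delay d; dry friction
    c=w0_c=0.;o=w0;th=0.;T=[];O=[]
    for x in w:
        c+=(x-c)*dt/max(d,dt);a=(c-o-np.sign(o)*lag)/tau if o else (c-np.sign(c)*lag)/tau*(abs(c)>lag)
        n=o+a*dt
        if o*n<0:n=0.
        o=n;th+=o*dt;T.append(th);O.append(o)
    return np.array(T),np.array(O)
tm=np.array([5.575,6.425,7.858,8.625,9.392,10.8,12.183,12.9,21.617])
mk=np.array([76.9,107.9,191.7,235.8,281.5,386.6,528.36,603.5,1586.0])-64.4
def fit():
    w=crank(seg);k=np.round((tm-4.883)*240).astype(int)-1
    f=lambda p:np.degrees(sim(w,*p)[0][k])-mk
    return least_squares(f,[.8,1.75,.05],bounds=([.3,.4,.005],[1.6,2.6,.3]),diff_step=1e-2),w
if __name__=="__main__":
    s,w=fit();print(s.x,np.round(s.fun,1));T,O=sim(w,*s.x);print("last 104 rows speed min by s",[round(O[-12-2080+240*i:][:240].min(),2) for i in range(9)],O[-13])
E
python3 m.py
```

```text
[0.85153272 1.7685201  0.005     ] [-2.  -0.1 -2.  -0.6 -2.6  3.   1.5 -0.1 -0.6]
last 104 rows speed min by s [np.float64(1.66), np.float64(1.9), np.float64(1.97), np.float64(1.99), np.float64(2.0), np.float64(2.0), np.float64(2.0), np.float64(2.0), np.float64(1.79)] 2.0013782407281715
```

```bash
python3 - <<'E'
from m import *
from h import A
s,w=fit()
base=np.degrees(sim(w,*s.x)[0][-13])
for n in range(10,19):
  W=np.r_[w,crank([(n,18),(1,12),(1,6),(24,0)])];T,O=sim(W,*s.x);print(n,round(146+np.degrees(T[-1])-base-360,1))
D0=[177.3+18*104]
ph=np.radians(D0[0]+18*np.arange(20));X=np.round(.0594/.25*np.c_[np.cos(ph),np.sin(ph)],3);D=np.diff(X,axis=0)
print(X[0]);
for k in range(0,19,8): print(",".join(f"{a:.3f},{b:.3f},0,0" for a,b in D[k:k+8]))
E
```

```text
10 -80.4
11 -71.0
12 -61.6
13 -52.2
14 -42.8
15 -33.3
16 -23.8
17 -14.4
18 -4.9
[-0.084 -0.222]
0.073,-0.015,0,0,0.074,0.008,0,0,0.067,0.030,0,0,0.055,0.050,0,0,0.037,0.065,0,0,0.015,0.073,0,0,-0.008,0.074,0,0,-0.030,0.067,0,0
-0.050,0.055,0,0,-0.065,0.037,0,0,-0.073,0.015,0,0,-0.074,-0.008,0,0,-0.067,-0.030,0,0,-0.055,-0.050,0,0,-0.037,-0.065,0,0,-0.015,-0.073,0,0
0.008,-0.074,0,0,0.030,-0.067,0,0,0.050,-0.055,0,0
```

```bash

python3 -m inch '[0.073,-0.015,0,0,0.074,0.008,0,0,0.067,0.030,0,0,0.055,0.050,0,0,0.037,0.065,0,0,0.015,0.073,0,0,-0.008,0.074,0,0,-0.030,0.067,0,0]' | grep ft_
python3 -m inch '[-0.050,0.055,0,0,-0.065,0.037,0,0,-0.073,0.015,0,0,-0.074,-0.008,0,0,-0.067,-0.030,0,0,-0.055,-0.050,0,0,-0.037,-0.065,0,0,-0.015,-0.073,0,0]' | grep ft_
python3 -m inch '[0.008,-0.074,0,0,0.030,-0.067,0,0,0.035,-0.042,0,0,0.029,-0.023,0,0,0,0,0,0,0,0,0,0,0,0,0,0,0,0,0,0]' | grep ft_
python3 -m inch '[0,0,0,0,0,0,0,0,0,0,0,0,0,0,0,0,0,0,0,0,0,0,0,0]' | grep ft_
python3 h.py; python3 h.py; python3 -c 'from h import *;log1("top");log1()'
```

```text
ft_force: [1.1, -0.2, 1.5]
ft_force: [13.8, 0.5, -9.2]
ft_force: [3.8, 4.4, 0.1]
ft_force: [3.6, 5.0, 0.5]
{"t": 24.167, "crank": -124.4, "r": 0.0598, "mark": 0.1, "q": 1.07, "f": [3.6, 5.0, 0.5], "g": 20.0, "z": 0.1531}
{"t": 24.267, "crank": -124.4, "r": 0.0598, "mark": 0.3, "q": 1.08, "f": [3.2, 3.1, -0.3], "g": 20.0, "z": 0.1531}
24.367 crank -124.4 mark [0.96 1.05] [2.9 4.2 1. ]
24.417 crank -124.4 mark [-0.42  1.05] [3.8 3.3 0.7]
```

```bash
python3 -m inch '[0,0,0,0,0,0,0,0,0,0,0,0,0,0,0,0,0,0,0,0,0,0,0,0,0,0,0,0,0,0,0,0]' -1 | grep -E 'open|ft_'
python3 -m inch '[0,0,0,0,0,0,0.04,0,0,0,0.12,0,0,0,0.12,0,0,0,0.12,0,0,0,0,0,0,0,0,0,0,0,0,0]' | grep -E 'pos|open|ft_'
python3 - <<'E'
from h import *
log()
w=bot.get_image("scene");t=bot.get_image("top")
cv2.imwrite("pics/e.png",np.hstack([cv2.resize(w[190:260,300:400],(400,280),interpolation=cv2.INTER_CUBIC),cv2.resize(t[135:215,255:345],(400,280),interpolation=cv2.INTER_CUBIC)])[:,:,::-1])
E
```

```text
ft_force: [-0.3, -0.7, -0.5]
opening: 0.0726
position: [0.4761, -0.1951, 0.2531]
ft_force: [0.2, 0.6, -0.3]
opening: 0.087
{"t": 25.8, "crank": -125.1, "r": 0.0595, "mark": 0.3, "q": 1.09, "f": [0.2, 0.6, -0.3], "g": 0.0, "z": 0.2531}
```

View pics/e.png

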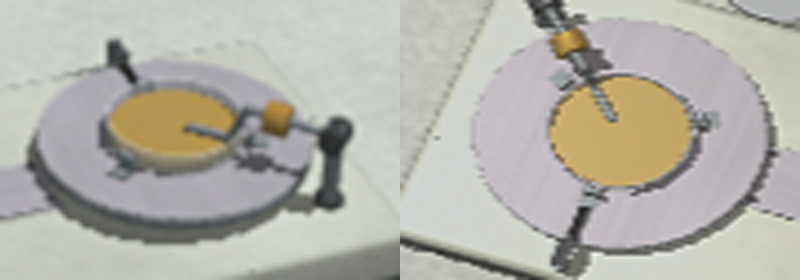

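Both views show the line running from the dish clip straight into the pointer: (125,70) in the left crop and (575,220) in the right. The gripper is clear of the handle.

```bash
python3 -c 'from bench import bot;print(bot.close_job())'
```

```text
the job is handed in; nothing more can be done
None
```

I handed the job in at about 26 s. By a model fitted to the camera readings, the turntable held about 2.0 rad/s (19 turns a minute) for about 8 s; it then stopped with the line about 0.3° from the pointer, and the crank was released. The hand-in returned no verdict.

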